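# Slide a test-tile ring along the bent drying rail to its end bung

## Task

A glaze test tile hangs from a metal ring on the bent steel rod of the drying rail. Take hold of the ring and slide it gently along the rod, round both bends, then use it to push the rubber bung at the far end fully home against its flange; let go and leave the ring there, next to the bung. Handle only the ring, do not strain the hand-bent rod, and leave everything else on the bench where it is.

Things in the scene. Friction and masses are not known exactly. Their poses are not given: they have to be found in the camera images.
- rail: Drying rail, fixed: level round steel rod 8 mm thick, centreline 150 mm above the bench, between two posts on wooden blocks. Origin on the bench under the start post; x along the rod's first leg, away from that post; y left, z up. Plan of the centreline: 125 mm straight along x; bend 1; 85 mm straight (middle leg); bend 2; last leg, 125 mm to the end post. The rod gives way above 20 N.
- rail_bend1 (a point): Point on the rod's centreline where the first leg ends and bend 1 begins (125 mm along x from the start post, axes as rail). Bend 1 turns LEFT, towards rail y, by about 75 deg on a 35 mm centreline radius; bend 2 turns RIGHT alike. The rod is bent by hand: at the end of each bend the next leg may head up to 7 deg to either side of the drawing; this is not measured, feel or see it.
- ring: Aluminium ring captive on the rod, 50 to 90 mm from the start post, with a clay test tile (34 x 6 x 44 mm) fixed under it, its lower edge 68 mm below the origin. 16 mm long along the rod; bore 14 mm across (3 mm play all round the rod); 0.08 to 0.15 kg; slides freely. Origin: centre of the bore, 3 mm below the rod's centreline as it hangs; x along the bore, y across, z up.
- ring_grip (a point): Same point as the ring's origin, midway between its two flat upright cheeks: one on each side of the rod, 26 mm high, 16 mm long, 34 mm apart over their outsides, centred at the height of the bore. Pinch them from above, fingers either side of the rod. Raising the held ring by 3 mm centres the bore on the rod.
- bung (a joint): How far the black rubber bung (22 mm across, 16 mm long, on the last leg) is pushed towards its steel flange (24 mm across, 105 mm from the last leg's beginning), in m: 0.016 = home on the flange; the ring's centre is then 81 mm from the leg's beginning. Starts at 0 to 0.007. Slides stiffly against 2 to 4 N and stays where left; once home it is rigid.
- bowl: Bystander: low white bowl, 90 mm across, 35 mm high, beside the rod's middle leg. Origin under its centre.
- kiln_prop: Bystander: upright plaster-coloured kiln prop 30 x 30 x 60 mm near the rail. Origin under its centre.
- beaker: Bystander: terracotta beaker, 72 mm across, 85 mm high, near the rail. Origin under its centre.
- glaze_jar: Bystander: glaze jar, 64 mm across, 75 mm high. Origin under its centre.
- brush: Bystander: brush lying on the bench.
- rib: Bystander: dark wooden rib 100 x 45 x 8 mm lying on the bench.
- turning_tool: Bystander: wooden-handled turning tool lying on the bench.
Things that resemble listed ones, but are neither listed nor needed, are in the scene too. Leave any green or purple look-alike of the ring alone.

How it is judged:
On the way, in this order (a step that is already met when the one before it is completed fails the run):
1. the ring has passed the first bend and is on the middle leg of the rod (y of ring in the frame of rail between 0.045 and 0.115 m), for 0.1 s.
2. the bung has been pushed home (to within 2 mm), the ring on the last leg (value of joint bung above 0.014 m and x of ring in the frame of rail above 0.27 m), for 0.2 s.
At the end, for the whole second after the job is handed in: the bung is within 2 mm of its flange (reads above 0.014), the ring hangs released and still (under 30 mm/s) at the bung end of the last leg (rail x above 270 mm) (all of step 2 and linear speed of ring below 0.03 m/s and contact force between the fingers and ring below 0.1 N); the robot touches nothing.
It fails at once if the ring is forced against the rod, bung or flange with more than 20 N (contact force between ring and rail above 20 N).
It fails at once if the robot itself presses on the rail (rod, posts, bung) with more than 5 N (contact force between any of the fingers, the arm and rail above 5 N).
It fails at once if a bystander is moved by more than 20 mm (distance of any of bowl, kiln_prop, beaker, glaze_jar, brush, rib, turning_tool from where it was at the start of the episode above 0.02 m).
It also fails if it takes over 72 s, if anything falls off the work surface, if the arm or the gripper's body presses on something with over 40 N, if the wrist force passes 120 N, or if a joint passes its speed limit or range.

## Robot

A 6-joint arm with a two-finger parallel gripper is mounted at the origin on the work surface. World frame = base frame: x ahead of the robot, y to its left, z up, the work surface at z = 0. Lengths are in m, angles in rad, forces in N, time in s.
With the tool pointing down it reaches from about 0.275 to 0.975 m from the base axis. Payload 8.4 kg.
Tool frame: the origin (TCP) lies between the finger pads; the fingertips stand 14 mm ahead of it and the grasp point (between the pads) lies 5 mm behind it (nose_length is the distance from the TCP to the fingertips, in m); x points along the fingers, y is the direction in which the jaws open and shut, and the axes are right-handed (so a half turn about x gives the same grasp; the last joint's range is limited). The gripper opens to 92 mm and grips with 3 to 60 N. Pads are 20 mm wide; open, the fingers measure 128 mm over their backs; the gripper's body (75 mm by 189 mm) begins 69 mm behind the grasp point.
Start: joints at [1.139, 0.353, 1.633, -0, 1.155, -0.002], TCP at [0.26, 0.568, 0.229] pointing down, gripper open.
Joint ranges: [-2.63, 2.63], [-0.92, 2.1], [0.06, 2.66], [-1.3, 4.44], [0, 2.69], [-3.02, 3.02]. Speed limits (rad/s): [2.22, 2.22, 2.79, 3.14, 3.14, 3.14].

## Interface

Orientations are given as [roll, pitch, yaw] about the fixed x, y, z axes, in that order (R = Rz(yaw) Ry(pitch) Rx(roll)).
In Python, from rig import * gives the robot as it stands. The module is installed in compiled form; this text tells all that it offers. Calls block until the motion is done:
- movep(position, orientation): joint-space move of the TCP to a pose.
- servo_line(position, ori=None, velocity=0.15): straight line of the TCP; ori=None keeps the orientation; velocity is the mean speed in m/s.
- set_joints(angles): joint-space move.
- command_gripper(opening, newtons=None): finger opening in m; newtons is the grip in N (None keeps the last); returns when the fingers have stopped.
- pause(seconds).
- ik(position, orientation): joint angles nearest the present ones, or None.
- read_state(): the state.
- get_image(name): name is "scene" or "side" or "wrist"; returns (picture, depth): 384x512x3 uint8, red, green, blue; 384x512 float32, m along the optical axis (not along the pixel's ray), 0 where there is no reading.
- calibration(name): a dict with "fx", "fy", "cx", "cy" (pixels), "cam_to_world" (4x4, takes a point from camera to world coordinates). Camera axes: x right, y up, looking along -z (the intrinsics and any distortion apply to the point x, -y, -z); pixel columns grow to the right and rows downward; lengths in m; the calibration is good to about 2 mm. The wrist camera is an equidistant fisheye: a pixel r from the principal point sees the ray r / f radians off the axis. A picture is of the moment at which its call begins: read the wrist's pose just before it. calibration takes no time and is no camera call; for the wrist camera it gives the pose at the moment of the call.
A pose or a line that the arm cannot do raises MotionError and nothing moves.
- hand_in(): hands the job in, once; it reports no verdict.
Trained networks look in the newest picture that a camera, given by its name, has taken for a name from the list of things; names that differ only in an ending like _2 or _b are one class to them, and where a whole thing is asked for, a point or a joint stands for the part that bears it (a point fixed in the world has none). Each returns a list of dicts, best first, with "score" (0 to 1); they miss things now and then, are a little off and sometimes report something else, mostly with a low value. They report only what shows in the picture. A call takes as long as a camera call. They do not tell look-alikes from the thing itself.
- look_for(thing, camera): "point" ([x, y, z] in m, in world coordinates, good to about 4 mm: the middle of the surface that is visible of it).
The state is a dict: "t": time; "joint_positions": joint angles; "qvel": joint speeds; "tau": joint torques, N m; "ee_pos": TCP position; "eef_rot": TCP orientation; "ft_force": force on the tool from outside, world axes, zero at the start; "wrist_torque": the same for the moment, N m; "finger_gap": finger opening in m.
Only numpy, scipy, OpenCV 4.12 (cv2) and the standard library are available. Lean on these libraries where they do the work, as an engineer would, in place of code of your own. Each camera call takes 0.05 s, during which the arm holds its last target.

## Working session

There is one attempt and no reset: what is moved stays moved. The work goes in short steps, each a Python script; the robot and the scene stay as the last script left them, time stands still between calls to the robot, and variables do not carry over. Pictures are saved under pics/ and viewed, and the job is handed in when it is done.

```bash
mkdir -p pics; ls; python3 - <<'E'
from rig import *
import cv2,numpy as np
s=read_state();print(s)
for n in ["scene","side","wrist"]:
    im,d=get_image(n);cv2.imwrite(f"pics/{n}0.png",im[:,:,::-1]);np.save(f"pics/{n}0d.npy",d)
    c=calibration(n);print(n,c)
    for th in ["rail","ring","bung","rail_bend1","ring_grip","bowl"]:
        try:print(th,[(np.round(r["point"],4).tolist(),round(r["score"],2)) for r in look_for(th,n)][:4])
        except Exception as e:print(th,e)
print(read_state()["t"])
E
```

```text
pics
{'t': 0.0, 'joint_positions': array([ 1.13861190e+00,  3.53660857e-01,  1.63411224e+00, -4.03806787e-06,
        1.15519792e+00, -2.42252772e-03]), 'qvel': array([-0.00166124, -0.00150147,  0.00032018,  0.00033136, -0.00133454,
       -0.00064258]), 'tau': array([ 2.26193843e-04, -5.93815434e+01, -3.34239578e+01,  6.99044717e-02,
        2.32174387e-02, -1.49238081e-04]), 'ee_pos': array([0.26022735, 0.5677352 , 0.22786511]), 'eef_rot': array([-1.57054027,  1.56941796, -2.00030053]), 'ft_force': array([-0.24734507,  0.11715389,  0.07464084]), 'wrist_torque': array([0.01897923, 0.03153355, 0.06716072]), 'finger_gap': 0.09196210863408665}
scene {'fx': 416.8535199863173, 'fy': 416.8535199863173, 'cx': 254.81736953206976, 'cy': 196.2148313164598, 'cam_to_world': array([[-0.72097222, -0.371525  ,  0.58495147,  1.13311675],
       [ 0.69289255, -0.39861943,  0.6008348 ,  0.5889345 ],
       [ 0.00994787,  0.83849372,  0.54482044,  0.64647373],
       [ 0.        ,  0.        ,  0.        ,  1.        ]])}
rail [([0.5295, 0.1341, 0.0171], 0.75)]
ring [([0.3884, 0.1636, 0.0408], 0.92), 
[... 986 characters left out ...]
[0.3796, 0.0628, 0.0631], 0.73), ([0.4785, 0.0761, 0.1342], 0.59)]
bowl [([0.6325, 0.0964, 0.0238], 0.73)]
wrist {'fx': 297.3186396354542, 'fy': 297.3186396354542, 'cx': 248.99185987868745, 'cy': 196.4284584564117, 'cam_to_world': array([[ 4.16589453e-01, -8.71491325e-01, -2.58758763e-01,
         1.87717445e-01],
       [ 9.09094413e-01,  3.99595352e-01,  1.17774801e-01,
         6.00459495e-01],
       [ 7.59081497e-04, -2.84299886e-01,  9.58735103e-01,
         3.83741963e-01],
       [ 0.00000000e+00,  0.00000000e+00,  0.00000000e+00,
         1.00000000e+00]])}
rail [([0.4854, 0.2238, 0.0121], 0.51)]
ring []
bung []
rail_bend1 [([0.4819, 0.2176, 0.0089], 0.58)]
ring_grip []
bowl []
1.05
```

View pics/scene0.png

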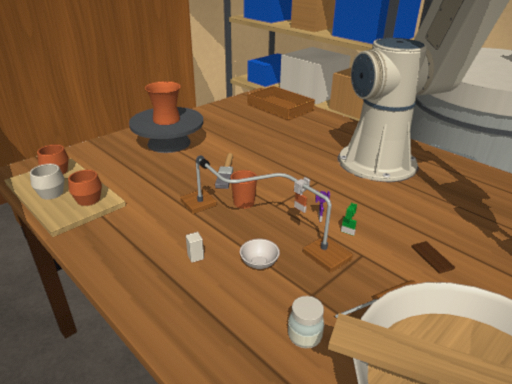

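View pics/side0.png

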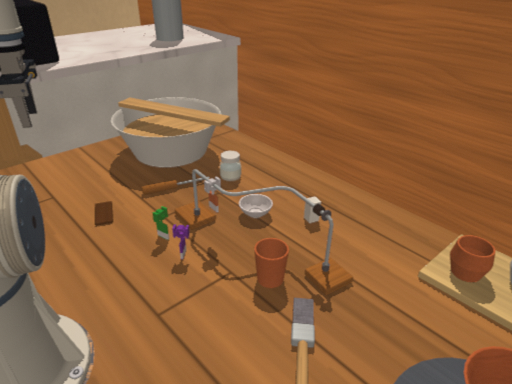

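View pics/wrist0.png

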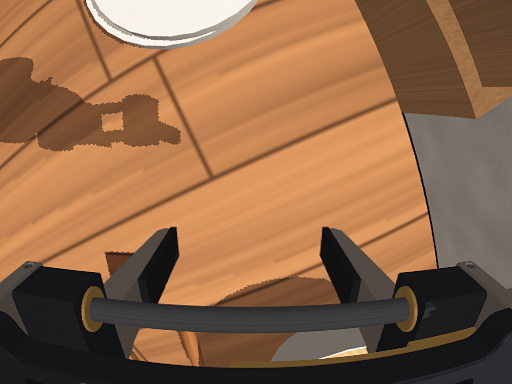

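Scene shows the start post at (327,245), bare ring at (302,188), end post at (200,185) with bung at about (205,163). The purple and green look-alikes stand at (322,204) and (350,218). Next I extract the rod from depth.

```bash
cat > h.py <<'E'
from rig import *
import cv2,numpy as np
def cloud(n,d,c):
    v,u=np.nonzero(d>0);z=d[v,u]
    x=(u-c["cx"])/c["fx"]*z;y=(v-c["cy"])/c["fy"]*z
    P=np.c_[x,-y,-z]@c["cam_to_world"][:3,:3].T+c["cam_to_world"][:3,3]
    return u,v,P
E
python3 - <<'E'
from h import *
S=1500
W=np.full((600,600,3),255,np.uint8)
for n,col in (("scene",0),("side",1)):
    d=np.load(f"pics/{n}0d.npy");im=cv2.imread(f"pics/{n}0.png");c=calibration(n)
    u,v,P=cloud(n,d,c)
    m=(P[:,2]>.138)&(P[:,2]<.175)&(P[:,0]>.3)&(P[:,0]<.7)&(P[:,1]>-.25)&(P[:,1]<.2)
    print(n,m.sum());Q=P[m]; np.save(f"pics/{n}Q.npy",np.c_[Q,u[m],v[m]])
    for q in Q: cv2.circle(W,(int((q[0]-.3)*S),int((.2-q[1])*S)),1,(255,0,0) if col==0 else (0,0,255),-1)
cv2.imwrite("pics/top0.png",W)
a=cv2.imread("pics/scene0.png")[130:290,170:370];b=cv2.imread("pics/side0.png")[150:310,160:360]
cv2.imwrite("pics/crop0.png",np.hstack([cv2.resize(a,None,fx=4,fy=4,interpolation=2)[:, :],])[:600])
cv2.imwrite("pics/crop1.png",cv2.resize(b,None,fx=3.7,fy=3.7,interpolation=2)[:600])
E
```

```text
scene 710
side 846
```

View pics/top0.png

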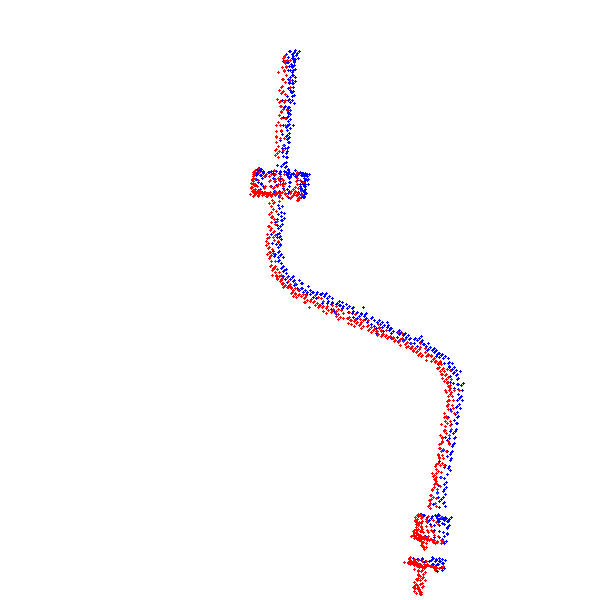

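View pics/crop0.png

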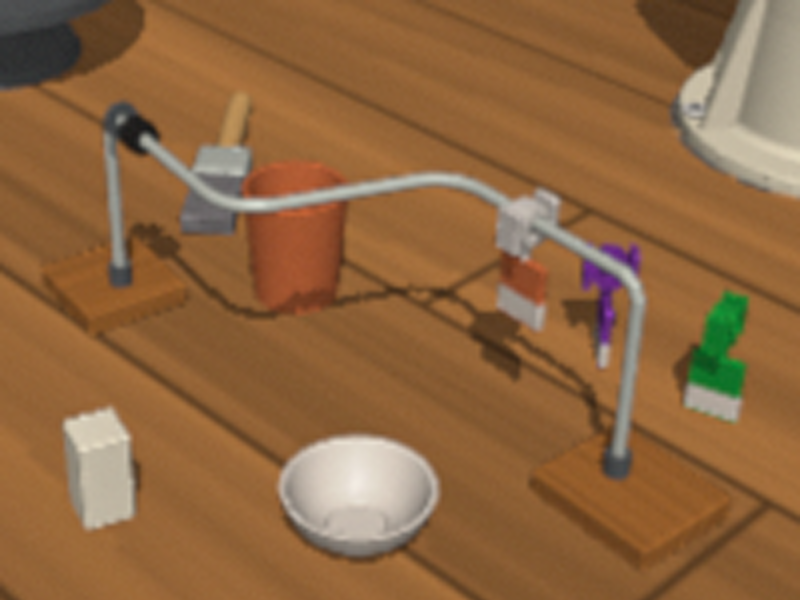

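View pics/crop1.png

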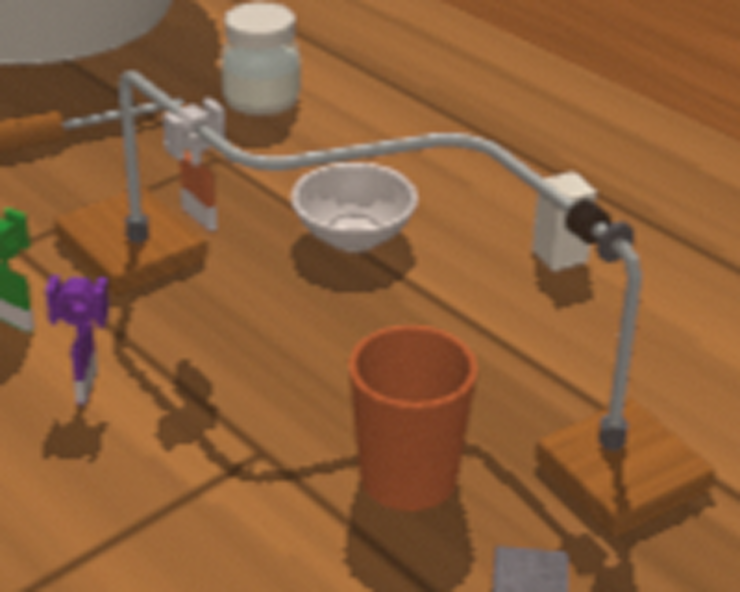

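```bash
cat > rail.py <<'E'
import numpy as np
R=.035
def path(p,s):
    """p: x0,y0,yaw,t1,t2 ; s arclength array -> xy, heading"""
    x0,y0,yaw,t1,t2=p
    segs=[(.125,0),(R*t1,1/R),(.085,0),(R*t2,-1/R),(.125,0)]
    s=np.atleast_1d(s).astype(float);xy=np.zeros((len(s),2));hd=np.zeros(len(s))
    P=np.array([x0,y0]);h=yaw;a=0
    for i,(L,k) in enumerate(segs):
        m=(s>=a)&((s<a+L)|(i==4))if i else (s<a+L)
        l=s[m]-a
        def ev(l):
            l=np.atleast_1d(l)
            if k==0:return P+l[:,None]*[np.cos(h),np.sin(h)],h+0*l
            return P+np.c_[np.sin(h+k*l)-np.sin(h),np.cos(h)-np.cos(h+k*l)]/k,h+k*l
        xy[m],hd[m]=ev(l)
        e,hh=ev(L);P=e[0];h=hh[0];a+=L
    return xy,hd
def leg3(p):return .125+R*p[3]+.085+R*p[4]
E
python3 - <<'E'
from h import *
from rail import *
from scipy.optimize import least_squares
from scipy.spatial import cKDTree
A=np.load("pics/sceneQ.npy")[:,:3];B=np.load("pics/sideQ.npy")[:,:3]
def res(q,A,B):
    s=np.arange(0.003,leg3(q)+.125,.0005);xy,_=path(q[:5],s)
    T=cKDTree(np.c_[xy,np.full(len(s),q[5])])
    o=q[6:9]
    return np.r_[T.query(A+o)[0]-.004,T.query(B-o)[0]-.004,]
def full(q,A,B):return np.r_[res(q,A,B),(q[5]-.15)*5,q[6:9]*2]
q=np.r_[.492,.167,-np.pi/2-.05,np.radians(75),np.radians(75),.15,0,0,0]
a,b=A,B
for k,th in enumerate((.012,.006,.004,.003,.003)):
    m=abs(res(q,A,B))<th
    if k==0: m[:]=True
    a=A[m[:len(A)]];b=B[m[len(A):]]
    f=least_squares(full,q,args=(a,b),loss="soft_l1",f_scale=.001,x_scale=np.r_[.01,.01,.1,.1,.1,.01,.01,.01,.01]);q=f.x
    print(len(a),len(b),np.round(q,4),np.degrees(q[2:5]),np.std(res(q,a,b)))
np.save("q.npy",q)
l3=leg3(q);print("leg3",l3)
c,s=np.cos(q[2]),np.sin(q[2])
s_=np.arange(0,l3+.125,.0005);xy,_=path(q[:5],s_);T=cKDTree(xy)
for n,C in (("sc",A+q[6:9]),("si",B-q[6:9])):
    d,i=T.query(C[:,:2]);big=(d>.007)
    ss=s_[i[big]];r=ss[ss<.12];t=ss[ss>l3]-l3
    print(n,"ring",r.min(),r.max(),"z",C[big][ss<.12][:,2].min(),C[big][ss<.12][:,2].max(),"bung/flange hist",np.histogram(t,np.arange(.06,.126,.003)))
E
```

```text
710 846 [ 4.9490e-01  1.6400e-01 -1.6497e+00  1.1884e+00  1.2545e+00  1.5150e-01
 -3.8000e-03  1.3000e-03  6.0000e-04] [-94.52158814  68.09282021  71.87684565] 0.004549063089161762
578 676 [ 4.9530e-01  1.6370e-01 -1.6507e+00  1.1902e+00  1.2677e+00  1.5160e-01
 -3.8000e-03  1.4000e-03  7.0000e-04] [-94.57901063  68.19479503  72.63190021] 0.0022821081535822066
516 610 [ 4.9570e-01  1.6370e-01 -1.6537e+00  1.1949e+00  1.2816e+00  1.5110e-01
 -3.6000e-03  1.4000e-03  7.0000e-04] [-94.74762255  68.46260001  73.4309248 ] 0.0017802009181560974
459 550 [ 4.9610e-01  1.6360e-01 -1.6568e+00  1.1992e+00  1.2920e+00  1.5080e-01
 -3.4000e-03  1.4000e-03  8.0000e-04] [-94.9252202   68.70743999  74.02657118] 0.0013825293272226266
454 545 [ 4.9620e-01  1.6360e-01 -1.6573e+00  1.2000e+00  1.2971e+00  1.5080e-01
 -3.4000e-03  1.4000e-03  8.0000e-04] [-94.95526801  68.75588322  74.31671005] 0.0013462950811705093
leg3 0.2973980737675995
sc ring 0.0 0.0945 z 0.1392365666743064 0.16168016914111366 bung/flange hist (array([0, 0, 0, 0, 6, 7, 3, 4, 1, 3, 2, 0, 0, 4, 6, 5, 2, 0, 0, 0, 0]), array([0.06 , 0.063, 0.066, 0.069, 0.072, 0.075, 0.078, 0.081, 0.084,
       0.087, 0.09 , 0.093, 0.096, 0.099, 0.102, 0.105, 0.108, 0.111,
       0.114, 0.117, 0.12 , 0.123]))
si ring 0.079 0.098 z 0.1373058670599221 0.16136624568035418 bung/flange hist (array([ 0,  0,  0,  0,  0,  1,  2,  0,  1,  2, 12,  0,  0,  0,  0,  5, 17,
        1,  1,  1,  2]), array([0.06 , 0.063, 0.066, 0.069, 0.072, 0.075, 0.078, 0.081, 0.084,
       0.087, 0.09 , 0.093, 0.096, 0.099, 0.102, 0.105, 0.108, 0.111,
       0.114, 0.117, 0.12 , 0.123]))
```

```bash
cat > fit2.py <<'E'
from h import *
from rail import *
from scipy.optimize import least_squares
from scipy.spatial import cKDTree
def proj(c,X):
    Y=(X-c["cam_to_world"][:3,3])@c["cam_to_world"][:3,:3]
    return np.c_[c["cx"]+c["fx"]*Y[:,0]/-Y[:,2],c["cy"]-c["fy"]*Y[:,1]/-Y[:,2]]
C=[calibration("scene"),calibration("side")]
def res(q,M,off):
    s=np.arange(0.0,leg3(q)+.125,.0005);xy,_=path(q[:5],s);X=np.c_[xy,np.full(len(s),.15)]
    return [cKDTree(proj(c,X+o)).query(m)[0] for c,m,o in zip(C,M,off)]
def run(use,q0,Ms):
    q=q0.copy();M=Ms
    for th in (9,4,3,2.8,2.8):
        off=lambda q:[q[5:8],q[8:11]]
        M=[m[r<th] for m,r in zip(Ms,res(q,Ms,off(q)))]
        w=[(i in use) for i in (0,1)]
        f=least_squares(lambda q:np.r_[np.concatenate([r*k for r,k in zip(res(q,M,off(q)),w)]),q[5:]/.0015*5],q,loss="soft_l1",x_scale=np.r_[.01,.01,.1,.1,.1,np.full(6,.002)])
        q=f.x
    print(use,[len(m) for m in M],np.round(q,4),np.degrees(q[2:5]).round(2),[round(r.mean(),2) for r in res(q,M,off(q))])
    return q
if __name__=="__main__":
    Ms=[]
    for n in ("scene","side"):
        Ms.append(np.load(f"pics/{n}Q.npy")[:,3:5].astype(float))
    q0=np.r_[np.load("q.npy")[:5],np.zeros(6)]
    for u in ((0,),(1,),(0,1)): q=run(u,q0,Ms)
    np.save("q2.npy",q)
    for i,n in enumerate(("scene","side")):
        im=cv2.imread(f"pics/{n}0.png");im=cv2.resize(im,None,fx=4,fy=4,interpolation=2)
        s=np.arange(0,leg3(q)+.125,.001);xy,_=path(q[:5],s)
        for p in proj(C[i],np.c_[xy,0*s+.15]+q[5+3*i:8+3*i]): cv2.circle(im,tuple(int(x) for x in p*4+1.5),1,(0,0,255),-1)
        o=(560,680) if i==0 else (160,660)
        o=(720,680) if i==0 else (720,660)
        im=im[o[1]-80:o[1]+500,o[0]:o[0]+720]
        cv2.imwrite(f"pics/ov_{n}.png",im)
E
python3 fit2.py
```

```text
(0,) [571, 633] [ 4.9520e-01  1.6320e-01 -1.6597e+00  1.2480e+00  1.3215e+00  0.0000e+00
  0.0000e+00  1.0000e-04  0.0000e+00  0.0000e+00  0.0000e+00] [-95.09  71.51  75.72] [np.float64(1.02), np.float64(1.08)]
(1,) [568, 645] [ 4.9140e-01  1.6270e-01 -1.6220e+00  1.2029e+00  1.3455e+00 -0.0000e+00
 -0.0000e+00  0.0000e+00  0.0000e+00  0.0000e+00  1.0000e-04] [-92.93  68.92  77.09] [np.float64(1.04), np.float64(1.08)]
(0, 1) [569, 640] [ 4.9330e-01  1.6270e-01 -1.6394e+00  1.2242e+00  1.3434e+00  2.0000e-04
 -2.0000e-04  0.0000e+00 -2.0000e-04  2.0000e-04  1.0000e-04] [-93.93  70.14  76.97] [np.float64(1.02), np.float64(1.07)]
```

```bash
cat >> h.py <<'E'
import warnings;warnings.filterwarnings("ignore")
from scipy.spatial.transform import Rotation as Ro
from rail import *
def ori(h,flip=False):
    # tool x down, y across rod (left of heading), flip = half turn
    s=-1 if flip else 1
    x=np.array([0,0,-1.]);y=s*np.array([-np.sin(h),np.cos(h),0]);z=np.cross(x,y)
    return Ro.from_matrix(np.c_[x,y,z]).as_euler("xyz")
E
python3 - <<'E'
from h import *
s=read_state();Rm=Ro.from_euler("xyz",s["eef_rot"]).as_matrix();print(Rm.round(2));c=calibration("wrist");print((Rm.T@(c["cam_to_world"][:3,3]-s["ee_pos"])).round(4))
q=np.load("q2.npy")[:5];l3=leg3(q);ss=np.array([.085,.125,.16,.2,.25,.28,l3,l3+.08]);xy,h=path(q,ss)
for f in (0,1):
    for z in (.151,.26):
        print(f,z)
        for p,a in zip(xy,h):
            j=ik([*p,z],ori(a,f)); print(p.round(3),np.degrees(a).round(),None if j is None else np.round(j,2))
E
```

```text
[[ 0.    0.42  0.91]
 [ 0.    0.91 -0.42]
 [-1.    0.    0.  ]]
[-0.1551 -0.0009 -0.0796]
0 0.151
[0.487 0.078] -94.0 [ 0.16  0.25  1.98 -0.    0.91  0.22]
[0.485 0.038] -94.0 [ 0.08  0.24  2.   -0.    0.91  0.14]
[0.499 0.007] -37.0 [ 0.01  0.25  1.97 -0.    0.92 -0.92]
[ 0.535 -0.009] -24.0 [-0.02  0.31  1.9  -0.    0.94 -1.18]
[ 0.581 -0.03 ] -24.0 [-0.05  0.37  1.8  -0.    0.97 -1.21]
[ 0.602 -0.05 ] -68.0 [-0.09  0.4   1.75 -0.    0.99 -0.46]
[ 0.604 -0.069] -101.0 [-0.12  0.41  1.74 -0.    0.99  0.07]
[ 0.589 -0.148] -101.0 [-0.25  0.41  1.74 -0.    0.99 -0.06]
0 0.26
[0.487 0.078] -94.0 [ 0.16  0.11  1.87 -0.    1.16  0.22]
[0.485 0.038] -94.0 [ 0.08  0.1   1.89 -0.    1.15  0.14]
[0.499 0.007] -37.0 [ 0.01  0.12  1.86 -0.    1.16 -0.92]
[ 0.535 -0.009] -24.0 [-0.02  0.18  1.79 -0.    1.17 -1.18]
[ 0.581 -0.03 ] -24.0 [-0.05  0.26  1.69 -0.    1.19 -1.21]
[ 0.602 -0.05 ] -68.0 [-0.09  0.29  1.65 -0.    1.2  -0.46]
[ 0.604 -0.069] -101.0 [-0.12  0.3   1.64 -0.    1.2   0.07]
[ 0.589 -0.148] -101.0 [-0.25  0.3   1.64 -0.    1.2  -0.06]
1 0.151
[0.487 0.078] -94.0 [ 0.16  0.25  1.98 -0.    0.91 -2.92]
[0.485 0.038] -94.0 [ 0.08  0.24  2.   -0.    0.91 -3.  ]
[0.499 0.007] -37.0 [ 0.01  0.25  1.97 -0.    0.92  2.22]
[ 0.535 -0.009] -24.0 [-0.02  0.31  1.9  -0.    0.94  1.97]
[ 0.581 -0.03 ] -24.0 [-0.05  0.37  1.8  -0.    0.97  1.93]
[ 0.602 -0.05 ] -68.0 [-0.09  0.4   1.75 -0.    0.99  2.68]
[ 0.604 -0.069] -101.0 None
[ 0.589 -0.148] -101.0 None
1 0.26
[0.487 0.078] -94.0 [ 0.16  0.11  1.87  0.    1.16 -2.92]
[0.485 0.038] -94.0 [ 0.08  0.1   1.89  0.    1.15 -3.  ]
[0.499 0.007] -37.0 [ 0.01  0.12  1.86 -0.    1.16  2.22]
[ 0.535 -0.009] -24.0 [-0.02  0.18  1.79 -0.    1.17  1.97]
[ 0.581 -0.03 ] -24.0 [-0.05  0.26  1.69 -0.    1.19  1.93]
[ 0.602 -0.05 ] -68.0 [-0.09  0.29  1.65 -0.    1.2   2.68]
[ 0.604 -0.069] -101.0 None
[ 0.589 -0.148] -101.0 None
```

```bash
python3 - <<'E'
from h import *
import pickle
h=np.radians(-95);D=[]
for i,p in enumerate([[.54,-.26,.29],[.52,-.10,.29],[.50,0.03,.27]]):
    movep(p,ori(h));pause(.15)
    c=calibration("wrist");im,d=get_image("wrist");D.append((c,im,d))
    cv2.imwrite(f"pics/w{i}.png",im[:,:,::-1])
    print([(np.round(r["point"],4).tolist(),round(r["score"],2)) for r in look_for("ring","wrist")][:3],
     [(np.round(r["point"],4).tolist(),round(r["score"],2)) for r in look_for("bung","wrist")][:3])
pickle.dump(D,open("D.pkl","wb"));s=read_state();print(s["t"],s["ee_pos"],s["ft_force"])
cv2.imwrite("pics/wall.png",np.vstack([np.hstack([cv2.resize(x[1][:,:,::-1],(400,300)) for x in D[:2]]),np.hstack([cv2.resize(D[2][1][:,:,::-1],(400,300)),np.zeros((300,400,3),np.uint8)])]))
E
```

```text
[] [([0.5847, -0.1525, 0.1637], 0.9)]
[([0.3869, 0.1479, 0.0561], 0.75), ([0.3958, 0.0717, 0.0765], 0.71), ([0.4865, 0.0743, 0.1563], 0.63)] [([0.5886, -0.1505, 0.1614], 0.63)]
[([0.3898, 0.1546, 0.0795], 0.91), ([0.4868, 0.0818, 0.1578], 0.67), ([0.3924, 0.0718, 0.0765], 0.57)] [([0.5844, -0.1533, 0.1598], 0.5)]
6.2917 [0.50032361 0.02906703 0.27012645] [ 0.04863854  0.16684032 -0.11415783]
```

View pics/wall.png

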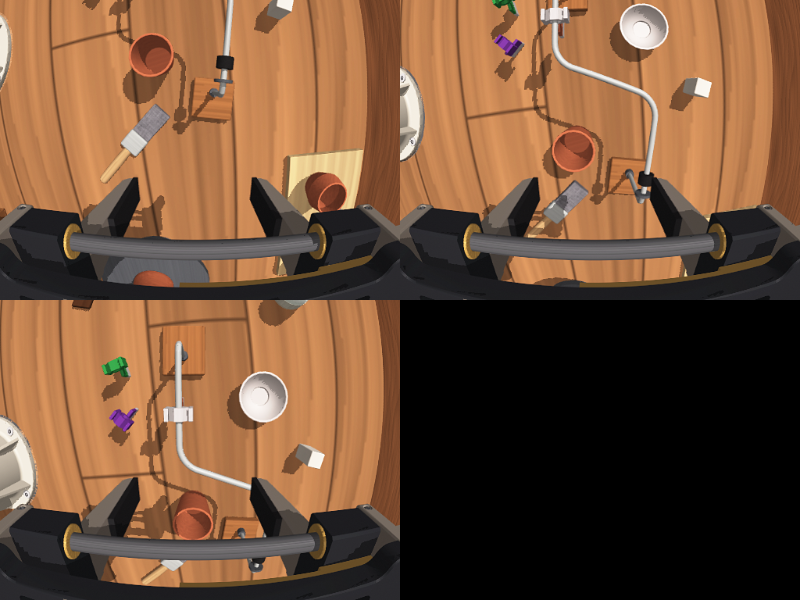

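Overhead views show the bare ring on the first leg (178,414 lower tile), bung at (225,62) top-left, full rod in the top-right tile. Now I fit all views together.

```bash
cat > fit3.py <<'E'
from h import *
import pickle
from scipy.optimize import least_squares
from scipy.spatial import cKDTree
from fit2 import proj
D=pickle.load(open("D.pkl","rb"))
def wproj(c,X):
    Y=(X-c["cam_to_world"][:3,3])@c["cam_to_world"][:3,:3];P=np.c_[Y[:,0],-Y[:,1],-Y[:,2]]
    r=np.hypot(P[:,0],P[:,1]);t=np.arctan2(r,P[:,2]);k=t/r*c["fx"]
    return np.c_[c["cx"]+k*P[:,0],c["cy"]+k*P[:,1]]
def wcloud(c,d):
    v,u=np.nonzero(d>0);z=d[v,u];a=(u-c["cx"])/c["fx"];b=(v-c["cy"])/c["fy"];t=np.hypot(a,b)+1e-9
    k=np.tan(t)/t*z
    P=np.c_[a*k,-b*k,-z]@c["cam_to_world"][:3,:3].T+c["cam_to_world"][:3,3];return u,v,P
if __name__=="__main__":
    q0=np.load("q2.npy")[:5]
    cams=[(proj,calibration("scene")),(proj,calibration("side"))]+[(wproj,D[i][0]) for i in range(3)]
    Ms=[np.load(f"pics/{n}Q.npy")[:,3:5].astype(float) for n in ("scene","side")]
    s_=np.arange(0,leg3(q0)+.125,.001);T=cKDTree(path(q0,s_)[0]);CL=[]
    for c,im,d in D:
        u,v,P=wcloud(c,d);m=(P[:,2]>.136)&(P[:,2]<.18)&(T.query(P[:,:2])[0]<.03);Ms.append(np.c_[u,v][m].astype(float));CL.append(P[m])
        print("wrist n",m.sum(),"median z",np.median(P[m][:,2]))
    def res(q,M):
        s=np.arange(0.0,leg3(q)+.125,.0005);xy,_=path(q[:5],s);X=np.c_[xy,0*s+q[5]]
        out=[]
        for i,((f,c),m) in enumerate(zip(cams,M)):
            o=q[6+3*min(i,2):9+3*min(i,2)];out.append(cKDTree(f(c,X+o)).query(m)[0])
        return out
    def run(w,fixz=True):
        q=np.r_[q0,.15,np.zeros(9)]
        for th in (8,4,3,2.8,2.8):
            M=[m[r<(th if i<2 else th*1.3)] for i,(m,r) in enumerate(zip(Ms,res(q,Ms)))]
            q=least_squares(lambda q:np.r_[np.concatenate([r*k for r,k in zip(res(q,M),w)]),q[6:]/.0015*8,(q[5]-.15)/(1e-5 if fixz else .003)*8],q,loss="soft_l1",x_scale=np.r_[.01,.01,.1,.1,.1,.003,np.full(9,.002)]).x
        print(w,[len(m) for m in M],q[:6].round(4),"off mm",(q[6:]*1e3).round(1),np.degrees(q[2:5]).round(2),[round(r.mean(),2) for r in res(q,M)])
        return q
    run((1,1,0,0,0));run((0,0,1,1,1));q=run((1,1,1,1,1));run((1,1,1,1,1),False)
    np.save("q3.npy",q)
    l3=leg3(q);s_=np.arange(0,l3+.125,.0005);T=cKDTree(path(q,s_)[0]) if 0 else cKDTree(path(q[:5],s_)[0])
    for P in CL:
        P=P-q[12:15];dd,i=T.query(P[:,:2]);b=dd>.0075;ss=s_[i[b]]
        r=ss[(ss>.03)&(ss<.12)]
        if len(r)>20:print("ring s",np.percentile(r,[2,50,98]).round(4),"z top",np.percentile(P[b][(ss>.03)&(ss<.12)][:,2],[50,98]).round(4))
        print("bung hist",np.histogram(ss-l3,np.arange(.066,.115,.003)))
    b=np.array([.5847,-.1525]);print("bung s",s_[T.query(b)[1]]-l3,T.query(b)[0]); b=np.array([.487,.080]);print("ring s",s_[T.query(b)[1]],T.query(b)[0])
E
python3 fit3.py
```

```text
wrist n 1317 median z 0.1529172352600759
wrist n 3561 median z 0.15266196757099476
wrist n 2929 median z 0.1526710387818488
(1, 1, 0, 0, 0) [570, 641, 886, 2256, 1859] [ 0.4935  0.1629 -1.6415  1.2269  1.3428  0.15  ] off mm [ 0.1 -0.1  0.  -0.1  0.1  0.   0.   0.   0. ] [-94.05  70.29  76.94] [np.float64(1.02), np.float64(1.08), np.float64(1.82), np.float64(1.71), np.float64(1.77)]
(0, 0, 1, 1, 1) [569, 641, 882, 2445, 1935] [ 0.4935  0.1624 -1.6514  1.2372  1.3329  0.15  ] off mm [-0.   0.   0.  -0.   0.   0.   0.   0.   0.1] [-94.62  70.89  76.37] [np.float64(1.03), np.float64(1.1), np.float64(1.81), np.float64(1.82), np.float64(1.82)]
(1, 1, 1, 1, 1) [571, 638, 883, 2446, 1938] [ 0.4936  0.1625 -1.6504  1.2359  1.3328  0.15  ] off mm [ 0.3 -0.  -0.2 -0.   0.3  0.4 -0.2 -0.2  0.1] [-94.56  70.81  76.36] [np.float64(1.03), np.float64(1.07), np.float64(1.81), np.float64(1.82), np.float64(1.82)]
(1, 1, 1, 1, 1) [571, 638, 882, 2440, 1936] [ 0.4936  0.1626 -1.6509  1.2367  1.3332  0.1501] off mm [ 0.3 -0.  -0.3 -0.   0.3  0.3 -0.2 -0.2  0. ] [-94.59  70.86  76.39] [np.float64(1.03), n
[... 214 characters left out ...]
87, 0.09 ,
       0.093, 0.096, 0.099, 0.102, 0.105, 0.108, 0.111, 0.114]))
ring s [0.078  0.088  0.0935] z top [0.1546 0.1604]
bung hist (array([ 0,  0,  0, 26, 10, 11, 12,  9,  6,  0,  0,  0,  0, 45, 12,  0]), array([0.066, 0.069, 0.072, 0.075, 0.078, 0.081, 0.084, 0.087, 0.09 ,
       0.093, 0.096, 0.099, 0.102, 0.105, 0.108, 0.111, 0.114]))
ring s [0.077  0.0845 0.0925] z top [0.1557 0.1603]
bung hist (array([ 0,  0,  0,  0,  0,  1,  4,  8,  6,  0,  0,  0,  4, 40, 11,  0]), array([0.066, 0.069, 0.072, 0.075, 0.078, 0.081, 0.084, 0.087, 0.09 ,
       0.093, 0.096, 0.099, 0.102, 0.105, 0.108, 0.111, 0.114]))
bung s 0.0850960380179146 0.003004139892816335
ring s 0.083 0.00019958605767062934
```

All views agree to about 0.5 mm: rod z 0.150, bend angles about 70.8° and 76.4°, ring at s≈0.0855 m, bung face at about 77 mm. Now the grasp.

```bash
python3 - <<'E'
from h import *
q=np.load("q3.npy")[:5];xy,h=path(q,.0855);p=xy[0];o=ori(h[0])
command_gripper(.07)
movep([*p,.20],o)
servo_line([*p,.145],velocity=.06);pause(.2)
s=read_state();print(s["ee_pos"],s["ft_force"],p)
print(command_gripper(0.02,12));pause(.2)
s=read_state();print(s["t"],s["ee_pos"],s["finger_gap"],s["ft_force"],s["wrist_torque"])
for n in("scene","side"):
    im,d=get_image(n);cv2.imwrite(f"pics/{n}1.png",cv2.resize(im[130:290,170:370,::-1] if n=="scene" else im[130:290,130:330,::-1],None,fx=3,fy=3,interpolation=2))
E
python3 -c "
import cv2,numpy as np
a=cv2.imread('pics/scene1.png');b=cv2.imread('pics/side1.png');cv2.imwrite('pics/g1.png',cv2.resize(np.hstack([a,b]),(800,320)))"
```

```text
[0.48701574 0.07734666 0.14532622] [-1.18007893  0.06395182  0.42463464] [0.48678628 0.07730889]
False
9.3333 [0.48672852 0.07729825 0.14499059] 0.03404724334920666 [-0.44308874  0.24250126  0.86064785] [-0.07264692  0.16412379  0.0279876 ]
```

View pics/g1.png

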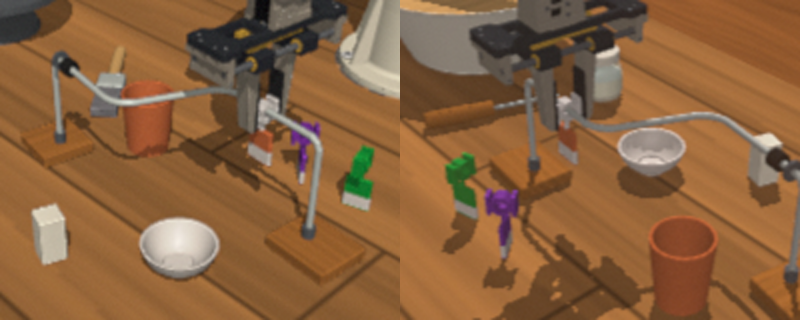

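The pinch is good (gap 34.0 mm, forces under 1 N), with the fingers on the ring's cheeks. Raise 3 mm and slide.

```bash
cat > slide.py <<'E'
from h import *
q=np.load("q3.npy")[:5];l3=leg3(q)
class Sl:
    def __init__(s,lat=0.,z=.148): s.lat=lat;s.z=z;s.log=[]
    def go(s,a,vel=.04,limit=7):
        xy,h=path(q,a);p=xy[0];h=h[0];n=np.array([-np.sin(h),np.cos(h)]);t=np.array([np.cos(h),np.sin(h)])
        servo_line([*(p+s.lat*n),s.z],ori(h),velocity=vel)
        st=read_state();f=st["ft_force"];fl=f[:2]@n;ft=f[:2]@t
        s.log.append((a,fl,ft,f[2],st["wrist_torque"][2],s.lat))
        if abs(fl)>1.5: s.lat+=np.clip(.0003*fl,-.001,.001)
        if abs(f[2])>3: s.z+=np.clip(.0002*f[2],-.0005,.0005)
        return st,fl,ft,f[2],max(abs(fl),abs(ft),abs(f[2]))>limit
    def show(s):
        for r in s.log: print("s%.3f lat%.1f tan%.1f z%.1f mz%.2f off%.2fmm"%(*r[:5],r[5]*1e3))
E
python3 - <<'E'
from slide import *
S=Sl()
servo_line([*path(q,.0855)[0][0],.148],velocity=.02);f0=read_state();print(f0["ft_force"],f0["t"])
b2=.125+R*q[3]
st=None
for a in np.r_[.095,.105,.115,.121,np.arange(.125,b2+.012,.004)]:
    r=S.go(a)
    if r[-1]: print("HIGH",a);break
S.show();s=read_state();print(s["t"],s["ee_pos"],s["finger_gap"],b2,S.z)
E
```

```text
[ 0.75276925 -0.07246895 -1.21644383] 9.7333
s0.095 lat0.4 tan-0.0 z-1.4 mz0.03 off0.00mm
s0.105 lat-0.2 tan-0.1 z-2.1 mz0.02 off0.00mm
s0.115 lat-0.9 tan0.2 z-0.7 mz-0.02 off0.00mm
s0.121 lat-0.4 tan0.4 z-1.1 mz0.00 off0.00mm
s0.125 lat0.4 tan-0.1 z-1.1 mz-0.03 off0.00mm
s0.129 lat-0.3 tan-0.2 z-1.5 mz0.07 off0.00mm
s0.133 lat-0.2 tan-0.1 z-1.1 mz-0.02 off0.00mm
s0.137 lat0.1 tan0.4 z-1.8 mz-0.01 off0.00mm
s0.141 lat0.1 tan0.0 z-1.2 mz-0.01 off0.00mm
s0.145 lat-0.6 tan-0.9 z-0.9 mz0.01 off0.00mm
s0.149 lat0.6 tan0.6 z-0.9 mz0.02 off0.00mm
s0.153 lat-0.1 tan-0.2 z-0.8 mz-0.00 off0.00mm
s0.157 lat-1.3 tan-0.8 z-1.0 mz0.02 off0.00mm
s0.161 lat0.1 tan-0.2 z-1.9 mz0.02 off0.00mm
s0.165 lat-0.1 tan-0.4 z-0.4 mz-0.04 off0.00mm
s0.169 lat0.6 tan-1.0 z-1.1 mz0.01 off0.00mm
s0.173 lat0.8 tan0.6 z-1.0 mz-0.00 off0.00mm
s0.177 lat-0.3 tan-0.1 z-1.7 mz-0.02 off0.00mm
14.8833 [ 5.12681915e-01 -4.87411159e-04  1.48002375e-01] 0.033980017470645184 0.16825553504647434 0.148
```

```bash
python3 - <<'E'
from slide import *
S=Sl();b3=l3-R*q[4]
for a in np.r_[.187,np.arange(.197,b3-.004,.010),b3-.003,np.arange(b3+.001,l3+.01,.004),np.arange(l3+.014,l3+.055,.008),l3+.060]:
    r=S.go(a)
    if r[-1]: print("HIGH",a);break
S.show();s=read_state();print(s["t"],s["ee_pos"],s["finger_gap"],l3,S.z)
im,d=get_image("scene");im2,d=get_image("side");f=lambda i,y,x:cv2.resize(i[y:y+130,x:x+160,::-1],None,fx=2.5,fy=2.5,interpolation=2)
cv2.imwrite("pics/m1.png",np.hstack([f(im,110,130),f(im2,130,230)]))
E
```

```text
s0.187 lat-1.2 tan-0.5 z-0.8 mz0.00 off0.00mm
s0.197 lat0.5 tan-0.8 z-1.3 mz-0.03 off0.00mm
s0.207 lat-0.4 tan-0.1 z-0.6 mz0.03 off0.00mm
s0.217 lat-0.6 tan0.4 z-0.8 mz0.07 off0.00mm
s0.227 lat-0.3 tan0.6 z-1.2 mz-0.03 off0.00mm
s0.237 lat0.1 tan-0.3 z-2.2 mz-0.02 off0.00mm
s0.247 lat-0.0 tan0.3 z-0.9 mz-0.01 off0.00mm
s0.250 lat-0.1 tan-0.1 z-0.9 mz0.03 off0.00mm
s0.254 lat-0.4 tan0.5 z-0.8 mz0.02 off0.00mm
s0.258 lat1.1 tan-0.4 z-1.3 mz-0.00 off0.00mm
s0.262 lat0.2 tan-1.0 z-1.6 mz0.08 off0.00mm
s0.266 lat0.2 tan-0.5 z-1.4 mz0.01 off0.00mm
s0.270 lat0.4 tan0.5 z-0.4 mz0.01 off0.00mm
s0.274 lat-0.1 tan0.4 z-1.8 mz-0.02 off0.00mm
s0.278 lat0.3 tan-0.7 z-0.8 mz0.02 off0.00mm
s0.282 lat0.1 tan0.2 z-1.2 mz-0.01 off0.00mm
s0.286 lat0.9 tan0.1 z-1.4 mz-0.04 off0.00mm
s0.290 lat-0.0 tan0.4 z-1.9 mz-0.01 off0.00mm
s0.294 lat0.5 tan-0.9 z-0.6 mz-0.08 off0.00mm
s0.298 lat0.1 tan0.6 z-2.2 mz-0.05 off0.00mm
s0.302 lat0.8 tan0.3 z-1.5 mz0.02 off0.00mm
s0.306 lat-0.1 tan0.6 z-1.0 mz-0.03 off0.00mm
s0.314 lat-0.2 tan-0.6 z-1.3 mz0.02 off0.00mm
s0.322 lat0.8 tan-0.2 z-0.2 mz-0.02 off0.00mm
s0.330 lat-0.2 tan-0.3 z-0.5 mz-0.01 off0.00mm
s0.338 lat0.8 tan0.1 z-0.7 mz-0.00 off0.00mm
s0.346 lat-0.2 tan0.2 z-1.1 mz0.02 off0.00mm
s0.354 lat0.3 tan-0.1 z-0.9 mz-0.02 off0.00mm
s0.360 lat-0.6 tan-0.1 z-1.4 mz0.04 off0.00mm
24.0083 [ 0.59203762 -0.12861233  0.1480227 ] 0.03395556719063137 0.2999039619820854 0.148
```

View pics/m1.png

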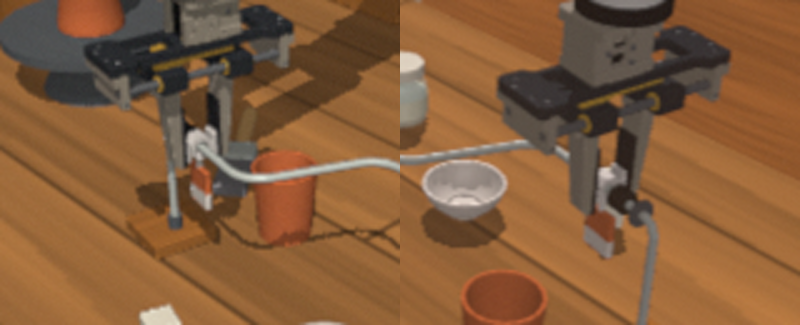

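The ring is on the last leg, short of the bung. Now push in small steps, watching the tangential force.

```bash
python3 - <<'E'
from slide import *
S=Sl()
for a in np.r_[np.arange(.062,.0781,.001),np.arange(.0785,.0850,.0004)]:
    st,fl,ft,fz,hi=S.go(l3+a,vel=.02 if a<.078 else .008)
    if a>.077:
        pause(.05);h=path(q,l3+a)[1][0];f=read_state()["ft_force"];ft=(ft+f[:2]@[np.cos(h),np.sin(h)])/2
    if ft<-7.0 or abs(fl)>6 or abs(fz)>6: print("STOP",a,ft);break
S.log=[(r[0]-l3,*r[1:]) for r in S.log]
S.show();s=read_state();print(s["t"],s["ee_pos"],s["ft_force"],s["finger_gap"],S.z)
im,d=get_image("scene");im2,d=get_image("side");f=lambda i,y,x:cv2.resize(i[y:y+130,x:x+160,::-1],None,fx=2.5,fy=2.5,interpolation=2)
cv2.imwrite("pics/m2.png",np.hstack([f(im,110,130),f(im2,130,230)]))
E
```

```text
STOP 0.08329999999999997 -7.802838559693759
s0.062 lat-0.2 tan0.0 z-1.0 mz0.00 off0.00mm
s0.063 lat-0.2 tan-0.2 z-1.0 mz0.00 off0.00mm
s0.064 lat0.0 tan-1.4 z-1.3 mz0.03 off0.00mm
s0.065 lat0.3 tan-0.3 z-0.9 mz-0.03 off0.00mm
s0.066 lat-0.0 tan0.1 z-1.2 mz-0.04 off0.00mm
s0.067 lat0.8 tan0.4 z-1.7 mz-0.00 off0.00mm
s0.068 lat-0.6 tan0.4 z-1.2 mz-0.02 off0.00mm
s0.069 lat-0.5 tan-0.9 z-1.2 mz-0.03 off0.00mm
s0.070 lat-0.2 tan-2.5 z-2.2 mz0.01 off0.00mm
s0.071 lat0.1 tan-2.7 z-0.9 mz-0.02 off0.00mm
s0.072 lat-0.8 tan-2.6 z-1.4 mz-0.01 off0.00mm
s0.073 lat-0.6 tan-2.9 z-0.9 mz-0.00 off0.00mm
s0.074 lat-0.1 tan-2.0 z-0.7 mz-0.01 off0.00mm
s0.075 lat-0.9 tan-2.4 z-1.6 mz-0.02 off0.00mm
s0.076 lat-0.2 tan-2.3 z-1.3 mz-0.01 off0.00mm
s0.077 lat-0.3 tan-1.8 z-1.0 mz-0.02 off0.00mm
s0.078 lat-0.1 tan-2.2 z-1.8 mz-0.01 off0.00mm
s0.079 lat0.7 tan-2.6 z-1.6 mz-0.04 off0.00mm
s0.079 lat-0.3 tan-2.1 z-1.1 mz-0.00 off0.00mm
s0.079 lat-0.1 tan-1.5 z-0.7 mz-0.03 off0.00mm
s0.080 lat-0.1 tan-3.0 z-1.3 mz0.03 off0.00mm
s0.080 lat-0.8 tan-1.8 z-0.3 mz0.02 off0.00mm
s0.080 lat-0.2 tan-2.4 z-2.1 mz-0.02 off0.00mm
s0.081 lat-0.9 tan-3.6 z-0.8 mz0.04 off0.00mm
s0.081 lat-0.6 tan-2.3 z-1.9 mz-0.01 off0.00mm
s0.082 lat-0.4 tan-2.5 z-1.4 mz0.03 off0.00mm
s0.082 lat-0.6 tan-3.2 z-1.9 mz0.01 off0.00mm
s0.082 lat-1.1 tan-3.5 z-1.4 mz0.04 off0.00mm
s0.083 lat-0.8 tan-6.5 z-1.4 mz-0.03 off0.00mm
s0.083 lat-0.6 tan-8.4 z-1.3 mz-0.00 off0.00mm
32.3833 [ 0.58807562 -0.15044776  0.14796131] [ 0.73647123  7.18038209 -1.56166364] 0.03404417436325463 0.148
```

View pics/m2.png

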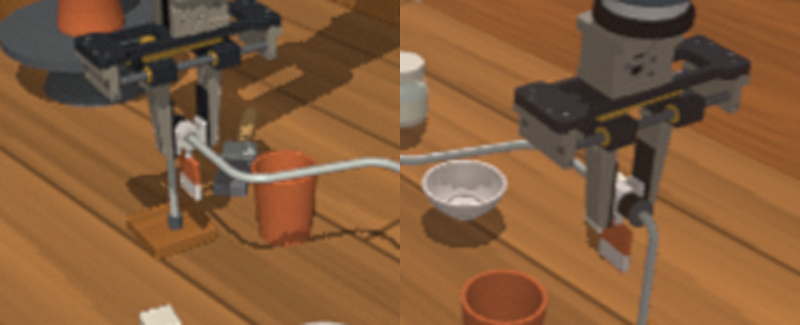

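The force jumped from about 2.5 N to 8 N, so the bung is on its flange. Relieve, lower 3 mm, release, retreat and check.

```bash
python3 - <<'E'
from slide import *
xy,h=path(q,l3+.0824);servo_line([*xy[0],.148],velocity=.01)
servo_line([*xy[0],.1452],velocity=.01);pause(.2);s=read_state();print(s["ft_force"])
command_gripper(.07);pause(.3);s=read_state();print(s["finger_gap"],s["ft_force"])
servo_line([*xy[0],.24],velocity=.06);
movep([*(xy[0]+[-.0,-.10]),.29],ori(h[0]));pause(.2)
import pickle
c=calibration("wrist");im,d=get_image("wrist");D=[(c,im,d)];pickle.dump(D,open("E.pkl","wb"))
cv2.imwrite("pics/w9.png",im[:,:,::-1])
from fit3 import wcloud
from scipy.spatial import cKDTree
s_=np.arange(0,l3+.125,.0005);T=cKDTree(path(q,s_)[0]);u,v,P=wcloud(c,d);m=(P[:,2]>.136)&(P[:,2]<.18);dd,i=T.query(P[:,:2]);b=m&(dd>.0075)&(dd<.02)
print(np.histogram(s_[i[b]]-l3,np.arange(.066,.119,.002)))
a=im[:,:,::-1]
print([(np.round(r["point"],4).tolist(),r["score"]) for r in look_for("bung","wrist")],[(np.round(r["point"],4).tolist(),r["score"]) for r in look_for("ring","wrist")])
im,_=get_image("scene");im2,_=get_image("side");f=lambda i,y,x:cv2.resize(i[y:y+120,x:x+160,::-1],(400,300),interpolation=2)
cv2.imwrite("pics/fin.png",np.vstack([np.hstack([f(im,130,150),f(im2,160,230)]),np.hstack([cv2.resize(a,(400,300)),cv2.resize(a[0:180,200:440],(400,300),interpolation=2)])]))
s=read_state();print(s["t"],s["ft_force"])
E
```

```text
[ 1.42721519  5.06406022 -0.83037467]
0.06994912012982507 [0.78569918 0.37941518 0.34915349]
(array([ 0,  0,  0,  0, 32, 44, 43, 45, 41, 42, 44, 41, 18, 14, 14, 16, 16,
       16, 15, 13, 18, 20,  7,  0,  0,  0]), array([0.066, 0.068, 0.07 , 0.072, 0.074, 0.076, 0.078, 0.08 , 0.082,
       0.084, 0.086, 0.088, 0.09 , 0.092, 0.094, 0.096, 0.098, 0.1  ,
       0.102, 0.104, 0.106, 0.108, 0.11 , 0.112, 0.114, 0.116, 0.118]))
[([0.5858, -0.1653, 0.1588], 0.77)] [([0.5876, -0.149, 0.1592], 0.94), ([0.3845, 0.0601, 0.0214], 0.73)]
37.0583 [ 0.75744701  0.11610034 -0.03425323]
```

View pics/fin.png

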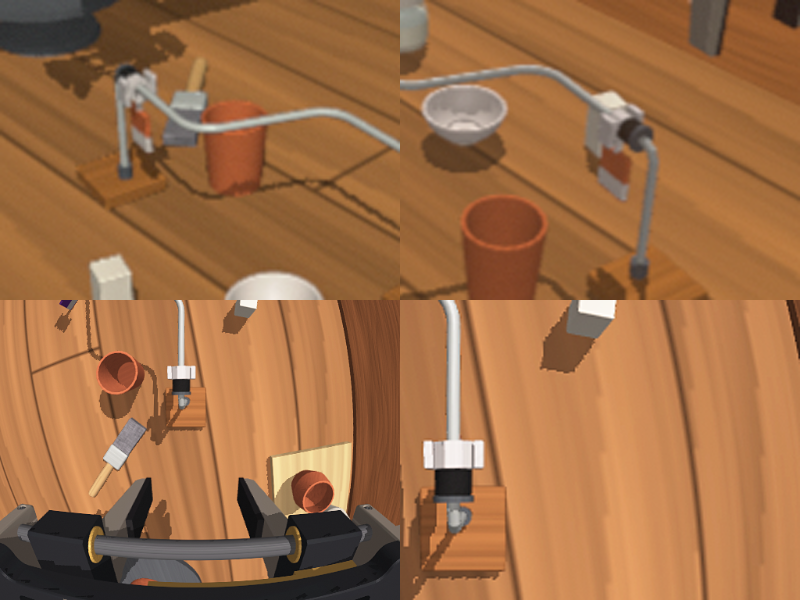

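The pictures show ring, bung and flange in contact with no gap, the ring hanging free (181,372 in the wrist tile), and bystanders in place. The ring's rail x is about 0.30 m.

```bash
python3 -c "
from rig import *
print(hand_in())"
```

```text
the job is handed in; nothing more can be done
None
```

I slid the ring round both bends, pushed the bung home against its flange, released the ring next to it, and handed the job in at about 37 s. `hand_in()` reports no verdict.

- **Rail:** I fitted the rod from five views, which agreed to about 0.5 mm in position and about 0.6° in angle. The rod sits at 150 mm height, and the bends turn about 71° and 76°.
- **Slide:** I pinched the cheeks at 12 N (gap 34.0 mm), raised the ring 3 mm and slid it in small steps. Sideways forces stayed at about 1.3 N or less, read between steps.
- **Push:** The bung moved against about 2.5 N. The push then rose sharply to about 8 N, so I stopped, backed off about 1 mm, lowered the ring and let go.
- **Last checks:**
  - The overhead depth picture shows the ring at 74–90 mm and the bung at 90–106 mm along the last leg, with no visible gap to the flange.
  - The ring hangs free at rail x of about 0.30 m.
  - The bystanders in view look unmoved. I compared them by eye rather than measuring.
- **Disagreements:**
  - The push ended at 83 mm on my scale instead of the stated 81 mm, mostly rail-fit error and arm give.
  - About 5 N of push was still on the ring just before I let go. It was gone after release.
  - My first fit, using depth alone, disagreed with the others, so I dropped it for the multi-view image fit.

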